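# Focus the slide reader and hold it

### The arm

A 6-joint arm with a two-finger parallel gripper is mounted at the origin on the work surface. World frame = base frame: x ahead of the robot, y to its left, z up, the work surface at z = 0. Lengths are in m, angles in rad, forces in N, time in s.
With the tool pointing down it reaches from about 0.375 to 0.9 m from the base axis. Payload 3.1 kg.
Tool frame: the origin (TCP) lies at the very end of the fingers, on their centre line; the grasp point (between the pads) lies 19 mm behind it; z points along the fingers, y is the direction in which the jaws open and shut (so a half turn about z gives the same grasp; the last joint's range is limited). The gripper opens to 87 mm and grips with 3 to 60 N. Pads are 19 mm wide; open, the fingers measure 117 mm over their backs; the gripper's body (75 mm by 190 mm) begins 51 mm behind the grasp point.
Start: joints at [-1.407, 0.527, 1.433, -0, 1.181, -0.178], TCP at [0.21, -0.589, 0.188] pointing down, gripper open.
Joint ranges: [-3.08, 3.08], [-0.75, 2.2], [0.22, 2.44], [-1.43, 4.57], [0, 2.65], [-2.85, 2.85]. Speed limits (rad/s): [2.79, 2.79, 3.14, 3.14, 3.14, 3.14].

### API

Orientations are given as a unit quaternion [x, y, z, w].
In Python, from rig import robot gives the robot as it stands. The module is installed in compiled form; this text tells all that it offers.
- The arm moves only by the tool carry_out, never from a script. Its argument "series" is a list of rows, each a list of 7 numbers: the shift along the tool's x, y, z in mm, then the turn, a rotation vector about the tool's x, y, z in degrees, then the gripper command: -1 is shut, 1 is fully open, values between are in proportion. In form: [[tx, ty, tz, rx, ry, rz, claw], ...]. A call has 1 to 8 rows; each row is the pose to reach, as a shift and turn from the pose measured when the call began, along the tool's axes at that moment; what a row does not reach only later rows make up. A row lasts 1/8 s, in which the tool goes at most 62.5 mm and 10.7 degrees, less where a joint would pass 70% of its speed; a pose out of reach is approached as far as the arm can. A call with a gripper value outside its range is refused whole. The fingers move at their own pace and stop on an object; "force" is the grip in N (left out, the last holds). Time passes only in rows, so rows that repeat a pose let the fingers close. It gives the time, the measured TCP pose, the force and the opening at its end, in the units of the state.
- robot.get_obs(): the state, without advancing time (a new reading comes with each control period).
- robot.camera(name): name is "scene" or "side" or "wrist"; returns a dict with "pixels" (420x560x3 uint8, red, green, blue), "fx", "fy", "cx", "cy" (pixels), "k1" (the pictures are not rectified: a ray, as slopes to the right and down, at radius r is drawn at 1 + k1 r^2 times it, then the intrinsics apply), "position" and "attitude" of the camera in the world. Camera axes: x right, y down, z forward; pixel columns grow to the right and rows downward; lengths in m; the calibration is good to about 2 mm. A picture is of the moment at which its call begins. There is no depth.
- robot.hand_in(): hands the job in, once; it reports no verdict.
The state is a dict: "time": time; "q": joint angles; "joint_velocities": joint speeds; "joint_torque": joint torques, N m; "position": TCP position; "tool_rot": TCP orientation; "ft_force": force on the tool from outside, world axes, zero at the start; "moment": the same for the moment, N m; "grip_width": finger opening in m.
Only numpy, scipy, OpenCV 4.12 (cv2) and the standard library are available. Lean on these libraries where they do the work, as an engineer would, in place of code of your own. Each camera call takes 0.05 s, during which the arm holds its last target.

### The job

Slide the reader's specimen carriage by its blue knob fully to the left, up against the red stop. Then take the sprung focus lever by its orange knob, advance it exactly four clicks from rest (towards the reader's left, away from the carriage; stopping in the fourth and not going on towards the fifth), and finish while still holding the orange knob there with the fingers, since the lever springs back if let go. Leave the carriage at its stop and disturb nothing else on the counter or on the reader.

Things in the scene. Friction and masses are not known exactly. Their poses are not given: they have to be found in the camera images.
- reader: the slide reader, a bench instrument fixed to the counter: pale blue-grey base 260 x 440 mm (x, y), deck 30 mm above the counter, grey optical head (top 133 mm above the counter) over its back half. Origin: centre of its underside. x points from its front edge (near the robot) to its back, y to its left seen from the front, z up. Turned up to 0.3 rad.
- carriage (a joint): how far the specimen carriage (flat aluminium plate with a glass slide, 80 mm wide along the rails) has slid along the reader's +y axis, m. Its rails allow 0 to 0.110; at 0.110 it is against the red stop block. It has stiff friction (about 2 N) and stays where it is left.
- carriage_knob (a point): point on the axis of the carriage's blue upright knob (24 mm across, its top 103 mm and its foot 45 mm above the counter), 84 mm above the counter. The knob stands 90 mm in front of the reader's centre line (reader x = -0.090), at reader y = -0.150 + carriage.
- lever_angle (a joint): angle of the sprung focus lever, rad: 0 at rest, growing clockwise seen from above (orange knob to reader +y). A click every 0.15: the first at 0.15, the fourth at 0.60, end of travel 1.05. Leaving rest or a click, resistance at the knob jumps to about 6 N, then sinks to about 1.5 N as the next click drops in; the next jump means that click is reached. Let go, it springs back to 0.
- focus_lever: the whole focus lever with its knob: a dark steel arm 100 mm long (46 to 54 mm above the counter) from a grey hub, carrying the orange upright knob, 24 mm across, from 53 to 103 mm above the counter; behind the hub its toothed click plate. Origin: on the pivot axis at deck height, 30 mm above the counter. It turns with the lever; at rest its axes are parallel to the reader's.
- lever_knob (a point): point on the axis of the orange knob, 84 mm above the counter.
- lever_pivot (a point): point on the lever's vertical pivot axis, 84 mm above the counter, at reader (0.030, 0.130). The orange knob's axis travels on a circle of 100 mm radius about it; at rest the lever points towards the reader's front (-x), turned 0.2 rad towards the reader's right. Dots on the deck mark rest and seven clicks; the fourth click's is green.
- specimen_jar: screw-capped specimen jar, red cap, 42 mm across, 55 mm high, standing on the back left of the reader's deck. Origin: centre of its underside. Bystander.
- reagent_bottle: bottle with a blue cap, 60 mm across, 130 mm high, standing on the counter. Origin: centre of its underside. Bystander.
- tube_rack: white rack of capped tubes, 70 x 160 x 88 mm. Origin: centre of its underside. Bystander.
- stapler: black stapler, 130 x 34 x 44 mm. Origin: centre of its underside. Bystander.
- marker: white marker pen with a green cap, 138 mm long, 16 mm thick, lying flat. Origin: on its underside, 50 mm from the white end. Bystander.
- slide_box: closed blue and grey box for glass slides, 87 x 102 x 36 mm. Origin: centre of its underside. Bystander.
- scanner: hand-held scanner lying flat, grey grip and black head with a red window, 142 x 66 x 40 mm. Origin: on its underside, in the middle of the grip. Bystander.

How it is judged:
By the outcome, as a careful person would: the job done as asked, in the order asked, and still so for the second after the job is handed in, while the arm keeps its last pose, push and grip.
It also fails if it takes over 48 s, if anything falls off the work surface, if the arm or the gripper's body presses on something with over 40 N, if the wrist force passes 120 N, or if a joint passes its speed limit or range.

## Working session

There is one attempt and no reset: what is moved stays moved. The work goes in short steps, Python scripts to look and compute and a tool call to move; the robot and the scene stay as the last step left them, time stands still between calls to the robot, and variables do not carry over. Pictures are saved under pics/ and viewed, and the job is handed in when it is done.

Besides the shell and the picture viewer there is one more tool, called after ">>>" as name(argument=value, ...), one argument or row to a line, values as JSON. carry_out: Moves the arm, as the interface text tells. Its arguments: {"type":"object","properties":{"series":{"type":"array"},"force":{"type":"number"}},"required":["series"]}

```bash
mkdir -p pics; cat > h.py <<'E'
import numpy as np, cv2
from rig import robot
from scipy.spatial.transform import Rotation as R
def snap(n,f):
    c=robot.camera(n); cv2.imwrite('pics/'+f,cv2.cvtColor(np.asarray(c['pixels']),cv2.COLOR_RGB2BGR)); return c
def att(c):
    a=np.array(c['attitude'],float)
    return a if a.shape==(3,3) else R.from_quat(a).as_matrix()
def ray(c,u,v):
    d=np.array([[c['k1'],0,0,0]])if 0 else np.array([c['k1'],0,0,0,0],float)
    K=np.array([[c['fx'],0,c['cx']],[0,c['fy'],c['cy']],[0,0,1.]])
    p=cv2.undistortPoints(np.array([[[u,v]]],float),K,d)[0,0]
    return att(c)@np.array([p[0],p[1],1.])
def onz(c,u,v,z):
    d=ray(c,u,v);o=np.array(c['position']);return o+d*(z-o[2])/d[2]
def proj(c,P):
    K=np.array([[c['fx'],0,c['cx']],[0,c['fy'],c['cy']],[0,0,1.]])
    p=att(c).T@(np.array(P,float)-np.array(c['position']))
    return cv2.projectPoints(p.reshape(1,1,3),np.zeros(3),np.zeros(3),K,np.array([c['k1'],0,0,0,0],float))[0].ravel()
E
python3 - <<'E'
from h import *
for n in ["scene","side","wrist"]:
    c=snap(n,n+'0.png'); print(n,{k:v for k,v in c.items() if k!='pixels'})
print(robot.get_obs())
E
```

```text
scene {'fx': 450.7344283852092, 'fy': 450.7344283852092, 'cx': 283.72211034842144, 'cy': 213.3416916982246, 'k1': 0.04929836120552351, 'position': array([1.27766069, 0.36210284, 0.86300139]), 'attitude': array([ 0.49644376,  0.76697219, -0.34191989, -0.21997282])}
side {'fx': 383.619118731209, 'fy': 383.619118731209, 'cx': 273.4010839139614, 'cy': 207.59576087547862, 'k1': 0.0350003692571338, 'position': array([0.14139584, 0.57951933, 0.82572826]), 'attitude': array([-0.25703893,  0.89500983, -0.34857025,  0.10671071])}
wrist {'fx': 313.83772378544506, 'fy': 313.83772378544506, 'cx': 277.96720640620714, 'cy': 208.40493079574534, 'k1': 0.002579506090223201, 'position': array([ 0.28190834, -0.56298842,  0.38371069]), 'attitude': array([ 0.80888171, -0.57077388, -0.0818281 ,  0.1150292 ])}
{'time': 0.15, 'q': array([-1.40750551e+00,  5.28243810e-01,  1.43361373e+00,  2.66857189e-05,
        1.18134528e+00, -1.78508654e-01]), 'joint_velocities': array([ 0.00117268, -0.00387644, -0.00301658,  0.00048231, -0.00042868,
        0.00090484]), 'joint_torque': array([ 3.92208847e-06, -4.40429735e+01, -1.76843297e+01,  6.33746898e-02,
        5.52888110e-02, -9.40421364e-05]), 'position': array([ 0.20942084, -0.58823242,  0.18750004]), 'tool_rot': array([ 9.85432693e-01,  1.70063986e-01,  1.84650529e-05, -8.04968992e-04]), 'ft_force': array([ 0.21313749,  0.63015526, -0.1692287 ]), 'moment': array([-0.02901328, -0.01142071,  0.05110809]), 'grip_width': 0.08722971678004915}
```

View pics/scene0.png

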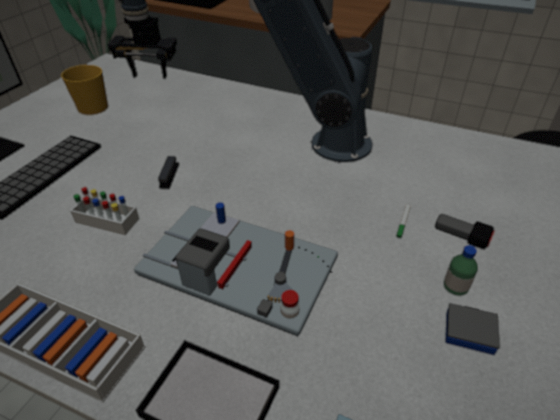

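View pics/side0.png

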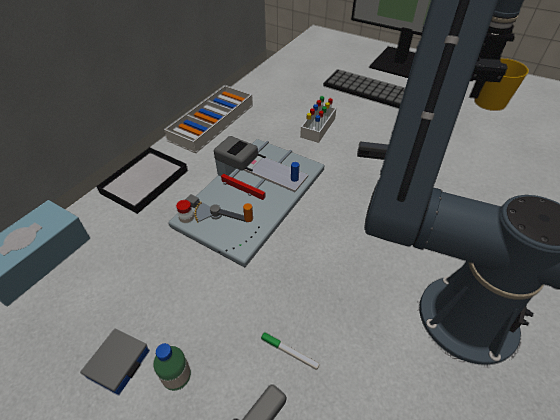

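View pics/wrist0.png

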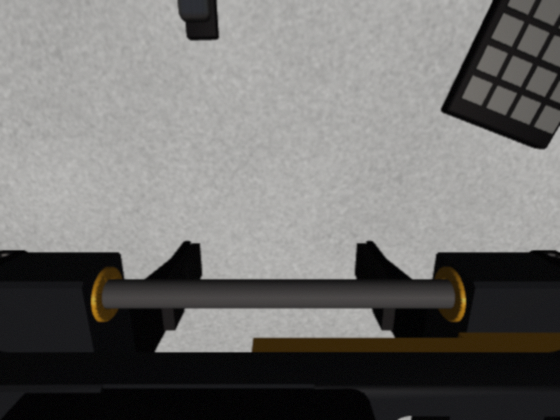

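```bash
cat >> h.py <<'E'
def blobs(c,kind,amin=15):
    hsv=cv2.cvtColor(np.asarray(c['pixels']),cv2.COLOR_RGB2HSV)
    lo,hi={'blue':((108,130,50),(128,255,255)),'orange':((6,150,110),(17,255,255)),'red':((0,150,80),(4,255,255)),'green':((45,100,60),(80,255,255)),'deck':((95,18,90),(112,60,255))}[kind]
    m=cv2.inRange(hsv,lo,hi)
    n,l,s,ct=cv2.connectedComponentsWithStats(m)
    return [(s[i].tolist(),ct[i].round(2).tolist()) for i in range(1,n) if s[i][4]>=amin]
def tri(c1,p1,c2,p2):
    o1,o2=np.array(c1['position']),np.array(c2['position']);d1,d2=ray(c1,*p1),ray(c2,*p2)
    A=np.stack([d1,-d2],1);t=np.linalg.lstsq(A,o2-o1,rcond=None)[0]
    a,b=o1+t[0]*d1,o2+t[1]*d2
    return (a+b)/2,np.linalg.norm(a-b)
E
python3 - <<'E'
from h import *
for n in ["scene","side"]:
    c=robot.camera(n)
    for k in ['blue','orange','red','green']:
        print(n,k,blobs(c,k,6))
    im=cv2.cvtColor(np.asarray(c['pixels']),cv2.COLOR_RGB2BGR)
    x,y,w,h=(130,190,220,150) if n=='scene' else (160,120,180,150)
    cv2.imwrite(f'pics/{n}z.png',cv2.resize(im[y:y+h,x:x+w],None,fx=3.6,fy=3.6,interpolation=cv2.INTER_CUBIC))
E
```

```text
scene blue [([119, 197, 5, 4, 15], [121.2, 198.27]), ([93, 199, 5, 5, 19], [94.84, 200.84]), ([216, 203, 8, 17, 60], [219.05, 208.32]), ([464, 245, 12, 12, 105], [469.43, 250.5]), ([3, 303, 43, 39, 373], [23.36, 321.66]), ([33, 315, 42, 41, 392], [53.45, 335.14]), ([65, 328, 41, 44, 418], [84.96, 349.34]), ([448, 337, 49, 15, 160], [472.34, 343.95])]
scene orange [([286, 231, 7, 6, 34], [289.03, 233.35]), ([0, 295, 26, 25, 146], [11.91, 305.95]), ([45, 319, 39, 40, 283], [63.91, 338.61]), ([77, 333, 38, 42, 303], [95.57, 353.41])]
scene red [([82, 188, 4, 3, 9], [83.67, 188.89]), ([110, 194, 4, 3, 9], [111.56, 195.33]), ([84, 197, 5, 3, 12], [85.83, 198.08]), ([102, 202, 5, 3, 12], [103.92, 202.92]), ([218, 241, 33, 43, 209], [233.91, 262.15]), ([282, 290, 16, 14, 175], [289.54, 296.89])]
scene green [([101, 192, 4, 4, 10], [102.2, 193.3]), ([74, 195, 5, 3, 10], [75.9, 195.9]), ([398, 225, 6, 11, 42], [400.33, 229.9]), ([453, 257, 23, 17, 166], [463.67, 265.11])]
side blue [([213, 98, 23, 10, 76], [223.82, 102.47]), ([314, 104, 4, 7, 17], [315.35, 106.76]), ([199, 109, 23, 10, 87], [
[... 201 characters left out ...]
47, 11, 16, 53], [142.09, 354.96]), ([114, 375, 16, 19, 89], [121.71, 384.69])]
side orange [([222, 92, 23, 9, 65], [233.2, 95.78]), ([194, 112, 24, 11, 82], [205.6, 116.85]), ([179, 124, 24, 11, 89], [190.54, 128.76]), ([243, 203, 9, 7, 46], [247.17, 206.26])]
side red [([328, 98, 5, 3, 9], [330.0, 99.33]), ([317, 100, 4, 3, 9], [318.67, 101.11]), ([310, 109, 4, 2, 8], [311.5, 109.5]), ([319, 111, 4, 3, 10], [320.5, 111.8]), ([221, 174, 44, 21, 161], [242.2, 183.73]), ([176, 200, 15, 10, 114], [183.01, 204.52])]
side green [([320, 96, 4, 3, 10], [321.5, 97.0]), ([322, 106, 5, 4, 13], [323.92, 107.38]), ([261, 333, 20, 14, 127], [270.54, 339.11]), ([154, 346, 30, 32, 427], [168.64, 363.51])]
```

```bash
sleep 0
```

```text
(no output)
```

View pics/scenez.png

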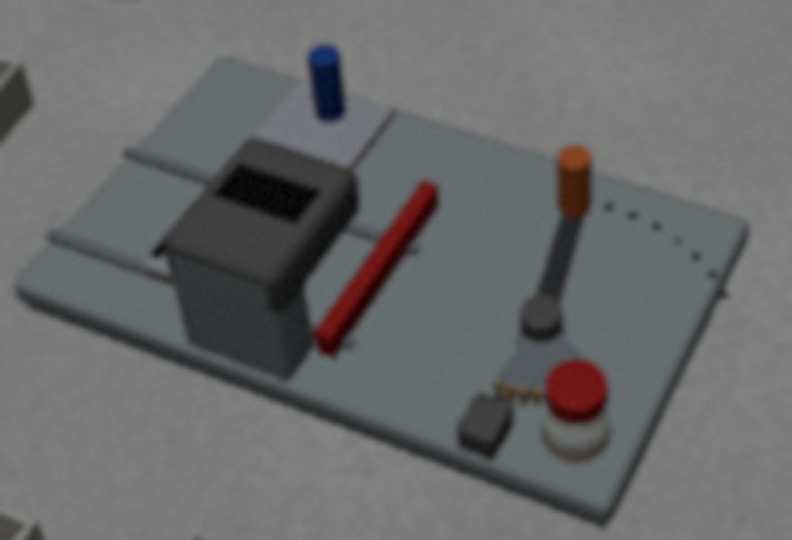

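View pics/sidez.png

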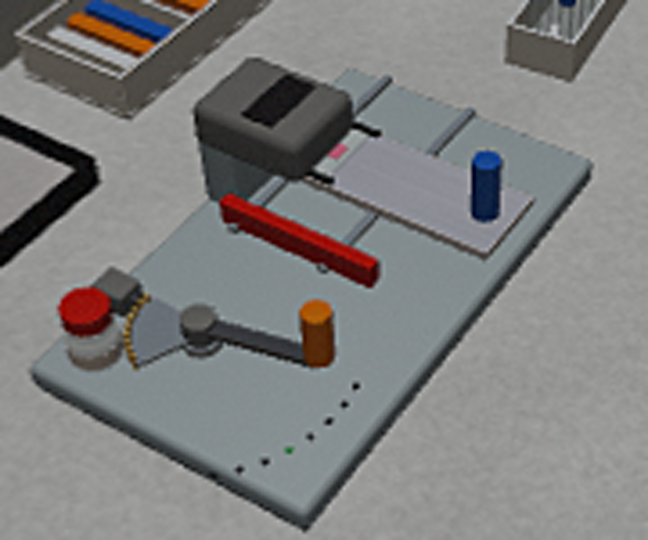

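```bash
cat > m.py <<'E'
from h import *
a=robot.camera('scene');b=robot.camera('side')
S=lambda x,y:((x+.5)/3.6-.5+130,(y+.5)/3.6-.5+190)
D=lambda x,y:((x+.5)/3.6-.5+160,(y+.5)/3.6-.5+120)
for nm,s,d,z in [('blue',(324,54),(487,159),.103),('orange',(574,154),(317,307),.103),('hub',(541,307),(198,313),.06),('green',(678,240),(289,450),.03),
 ('FL',(747,222),(307,522),.028),('BL',(605,515),(35,375),.028),('FR',(225,58),(591,168),.028),('stopF',(429,183),(376,265),.05),('stopB',(326,335),(228,201),.05)]:
    p,e=tri(a,S(*s),b,D(*d)); print(nm,p.round(4),'err',round(e,4),'scene',onz(a,*S(*s),z)[:2].round(4),'side',onz(b,*D(*d),z)[:2].round(4))
E
python3 m.py
```

```text
blue [ 0.5439 -0.1529  0.1033] err 0.0059 scene [ 0.5459 -0.1496] side [ 0.5447 -0.1574]
orange [0.5659 0.0517 0.1049] err 0.0067 scene [0.5664 0.0545] side [0.5674 0.0463]
hub [0.6637 0.0723 0.0629] err 0.0055 scene [0.6629 0.0741] side [0.666  0.0671]
green [0.546  0.1226 0.0311] err 0.0052 scene [0.5464 0.1249] side [0.5466 0.1191]
FL [0.5031 0.1601 0.0223] err 0.0019 scene [0.5089 0.1624] side [0.5006 0.162 ]
BL [0.7608 0.1587 0.0178] err 0.0048 scene [0.7679 0.1636] side [0.7532 0.1614]
FR [ 0.5049 -0.2728  0.0242] err 0.0028 scene [ 0.5095 -0.2682] side [ 0.5034 -0.2707]
stopF [ 0.584  -0.0506  0.051 ] err 0.0055 scene [ 0.5849 -0.0481] side [ 0.585  -0.0549]
stopB [ 0.7302 -0.0491  0.0497] err 0.0068 scene [ 0.7323 -0.0452] side [ 0.7307 -0.0531]
```

Reader yaw ≈ 0 and its centre ≈ (0.634, -0.058). Sizes agree: hub to knob is 0.100, the rest angle comes out 0.207, and the green dot 0.404. I'll move to hover near the blue knob and refine from there.

>>> carry_out(
  series=[
    [60, -45, -20, 0, 0, 5, 1],
    [120, -89, -20, 0, 0, 10, 1],
    [180, -134, -20, 0, 0, 15, 1],
    [240, -179, -20, 0, 0, 19.6, 1],
    [300, -224, -20, 0, 0, 19.6, 1],
    [360, -268, -20, 0, 0, 19.6, 1],
    [420, -313, -20, 0, 0, 19.6, 1],
    [420, -313, -20, 0, 0, 19.6, 1],
  ],
)

```text
time: 1.35
position: [0.4869, -0.173, 0.2085]
tool_rot: [1.0, -0.0, 0.0, 0.0]
ft_force: [0.9, -1.1, -0.7]
grip_width: 0.0869
```

```bash
python3 - <<'E'
from h import *
c=snap('wrist','wrist1.png'); print(c['position'],att(c).round(3)); o=robot.get_obs();print(o['time'],o['position'],o['tool_rot'],o['q'])
for p in [(.544,-.153,.103),(.566,.052,.103)]: print(proj(c,p))
print(blobs(c,'blue'),blobs(c,'orange'))
E
```

```text
[ 0.56366776 -0.17328785  0.40487588] [[-0.001 -0.96  -0.279]
 [-1.     0.001 -0.001]
 [ 0.001  0.279 -0.96 ]]
1.4 [ 0.49029043 -0.16590921  0.20861523] [ 0.99999136  0.00230834  0.00212077 -0.00272977] [-0.54704397  0.35637801  1.6769211   0.00768043  1.10753848  1.01570611]
[256.13845991 139.05419912]
[ 32.67343693 114.64112126]
[([526, 54, 25, 17, 294], [538.32, 62.28]), ([243, 125, 23, 23, 421], [254.13, 135.49])] [([19, 101, 26, 23, 496], [31.4, 112.39])]
```

View pics/wrist1.png

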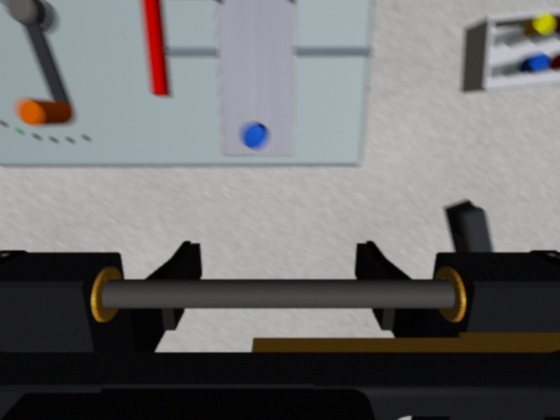

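The wrist view shows the blue knob at about (254,134), the orange knob's top at (32,112), and the reader's front edge level at row 163. I'll measure again now that the arm has settled.

```bash
python3 - <<'E'
from h import *
robot.camera('wrist');c=robot.camera('wrist');print(c['position'])
im=np.asarray(c['pixels']);hsv=cv2.cvtColor(im,cv2.COLOR_RGB2HSV)
b=blobs(c,'blue',200);o=blobs(c,'orange',200);print(b,o)
# front edge of the base
for u in (20,100,180,340):
    col=im[140:185,u].astype(int); s=(col[:,2]-col[:,0]); v=140+np.where(s>8)[0].max()+1
    print(u,v,onz(c,u,v,.028).round(4))
cv2.imwrite('pics/w2.png',cv2.resize(cv2.cvtColor(im[0:180,0:380],cv2.COLOR_RGB2BGR),None,fx=2.1,fy=2.1,interpolation=cv2.INTER_CUBIC))
x=robot.get_obs();print(x['position'],x['time'])
E
```

```text
[ 0.5648055  -0.16943479  0.40482882]
[([537, 60, 21, 18, 288], [546.84, 68.36]), ([251, 127, 24, 25, 476], [262.71, 139.15])] [([27, 102, 26, 25, 506], [39.87, 114.01])]
20 167 [0.5052 0.1412 0.028 ]
100 168 [0.5047 0.0452 0.028 ]
180 168 [ 0.5055 -0.0512  0.028 ]
340 169 [ 0.5057 -0.2441  0.028 ]
[ 0.48695686 -0.17186335  0.20832879] 1.5
```

View pics/w2.png

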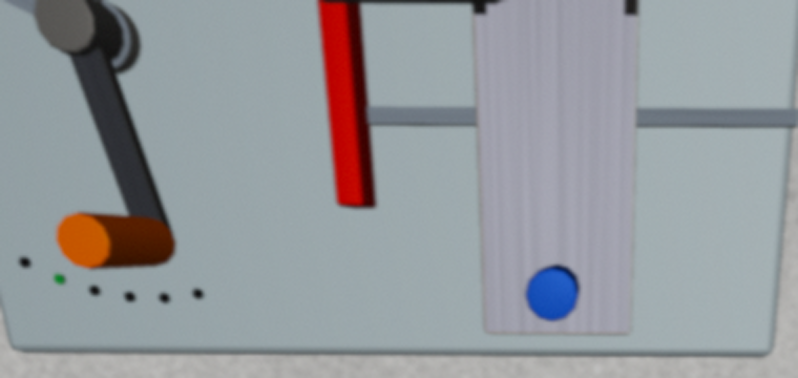

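```bash
python3 - <<'E'
from h import *
for i in range(3):
    c=robot.camera('wrist'); b=blobs(c,'blue',300)[0][1];o=blobs(c,'orange',200)[0][1]
    print(c['position'].round(4),robot.get_obs()['position'].round(4),b,o,onz(c,*b,.1025).round(4),onz(c,*o,.103).round(4))
E
```

```text
[ 0.5638 -0.1718  0.4046] [ 0.4862 -0.1736  0.2082] [259.63, 137.63] [35.52, 112.47] [ 0.5451 -0.1547  0.1025] [0.5665 0.0506 0.103 ]
[ 0.5631 -0.1736  0.4045] [ 0.4857 -0.1747  0.2082] [257.42, 136.67] [32.98, 112.15] [ 0.5453 -0.1546  0.1025] [0.5665 0.0507 0.103 ]
[ 0.5627 -0.1749  0.4045] [ 0.4854 -0.1754  0.2082] [256.11, 136.07] [31.34, 112.17] [ 0.5454 -0.1546  0.1025] [0.5665 0.0509 0.103 ]
```

>>> carry_out(
  series=[
    [59, -21, 0, 0, 0, 0, 1],
    [59, -21, 0, 0, 0, 0, 1],
    [59, -21, 40, 0, 0, 0, 1],
    [59, -21, 80, 0, 0, 0, 1],
    [59, -21, 115, 0, 0, 0, 1],
    [59, -21, 142, 0, 0, 0, 1],
    [59, -21, 142, 0, 0, 0, 1],
    [59, -21, 142, 0, 0, 0, 1],
  ],
)

```text
time: 2.65
position: [0.5445, -0.1559, 0.0671]
tool_rot: [1.0, -0.001, 0.0, 0.0]
ft_force: [-0.2, 0.3, 0.0]
grip_width: 0.0869
```

```bash
python3 - <<'E'
from h import *
for n in ['wrist','scene']:
    c=snap(n,n+'3.png')
x=robot.get_obs();print(x['position'],x['tool_rot'],x['ft_force'],x['time'])
E
```

```text
[ 0.54517847 -0.15562116  0.06767492] [ 9.99998783e-01 -8.58879011e-04  1.10011617e-03  6.97147192e-04] [-0.1509564   0.39830911  0.40800652] 2.75
```

View pics/wrist3.png

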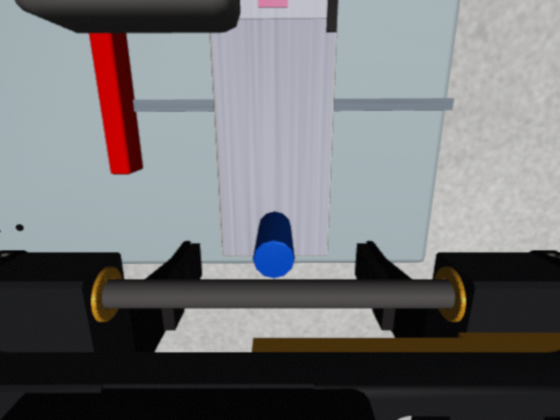

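The blue knob, top at about (274,262), sits centred between the open fingers. I'll close on it.

>>> carry_out(
  series=[
    [0, 0, 0, 0, 0, 0, -1],
    [0, 0, 0, 0, 0, 0, -1],
    [0, 0, 0, 0, 0, 0, -1],
    [0, 0, 0, 0, 0, 0, -1],
    [0, 0, 0, 0, 0, 0, -1],
    [0, 0, 0, 0, 0, 0, -1],
  ],
  force=20,
)

```text
time: 3.5
position: [0.5451, -0.1556, 0.0675]
tool_rot: [1.0, -0.001, 0.001, 0.001]
ft_force: [-0.2, -0.7, -0.2]
grip_width: 0.0347
```

>>> carry_out(
  series=[
    [0, 0, 0, 0, 0, 0, -1],
    [0, 0, 0, 0, 0, 0, -1],
    [0, 0, 0, 0, 0, 0, -1],
  ],
)

```text
time: 3.88
position: [0.5451, -0.1551, 0.0675]
tool_rot: [1.0, -0.001, 0.001, 0.0]
ft_force: [0.8, 2.4, -0.2]
grip_width: 0.0209
```

>>> carry_out(
  series=[
    [0, -6, 0, 0, 0, 0, -1],
    [0, -12, 0, 0, 0, 0, -1],
    [0, -18, 0, 0, 0, 0, -1],
    [0, -24, 0, 0, 0, 0, -1],
    [0, -30, 0, 0, 0, 0, -1],
    [0, -36, 0, 0, 0, 0, -1],
    [0, -42, 0, 0, 0, 0, -1],
    [0, -48, 0, 0, 0, 0, -1],
  ],
)

```text
time: 4.88
position: [0.5451, -0.1067, 0.0675]
tool_rot: [1.0, -0.001, 0.001, 0.0]
ft_force: [-1.5, -2.6, 0.4]
grip_width: 0.0212
```

>>> carry_out(
  series=[
    [0, -3, 0, 0, 0, 0, -1],
    [0, -5, 0, 0, 0, 0, -1],
  ],
)

```text
time: 5.12
position: [0.545, -0.1014, 0.0675]
tool_rot: [1.0, -0.001, 0.001, 0.0]
ft_force: [-1.8, -1.5, 0.2]
grip_width: 0.0214
```

>>> carry_out(
  series=[
    [0, -2, 0, 0, 0, 0, -1],
    [0, -3, 0, 0, 0, 0, -1],
  ],
)

```text
time: 5.38
position: [0.545, -0.0982, 0.0675]
tool_rot: [1.0, -0.001, 0.001, 0.0]
ft_force: [-1.2, -2.1, -0.6]
grip_width: 0.0209
```

>>> carry_out(
  series=[
    [0, -2, 0, 0, 0, 0, -1],
    [0, -3, 0, 0, 0, 0, -1],
    [0, -3, 0, 0, 0, 0, -1],
  ],
)

```text
time: 5.75
position: [0.5462, -0.0951, 0.0691]
tool_rot: [1.0, -0.001, 0.002, 0.0]
ft_force: [-0.9, 0.1, 8.2]
grip_width: 0.0023
```

```bash
python3 - <<'E'
from h import *
for n in ['wrist','side']:
    c=snap(n,n+'4.png')
x=robot.get_obs();print(x['position'],x['tool_rot'],x['ft_force'],x['time'])
E
```

```text
[ 0.54638959 -0.09504277  0.06905347] [ 9.99996579e-01 -1.15277505e-03  2.34128740e-03  1.79128957e-04] [-1.15741889 -0.56625724  8.87130723] 5.85
```

View pics/wrist4.png

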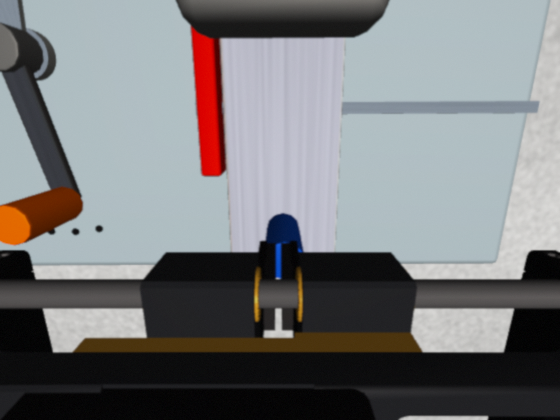

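```bash
python3 - <<'E'
from h import *
c=robot.camera('wrist');o=robot.get_obs();p=o['position'];print(p,c['position'],att(c).round(3))
for z in (0,.019,.035): print(proj(c,p+[0,0,z]))
print(blobs(c,'blue',30),blobs(c,'orange',100)); 
im=cv2.cvtColor(np.asarray(c['pixels']),cv2.COLOR_RGB2BGR)
cv2.imwrite('pics/w5.png',cv2.resize(im[150:350,150:410],None,fx=3,fy=3,interpolation=cv2.INTER_CUBIC))
b=cv2.imread('pics/side4.png');cv2.imwrite('pics/s5.png',cv2.resize(b[100:280,150:400],None,fx=3.2,fy=3.2,interpolation=cv2.INTER_CUBIC))
E
```

```text
[ 0.54638997 -0.09500075  0.06905102] [ 0.62235864 -0.09538464  0.265735  ] [[-0.002 -0.961 -0.275]
 [-1.     0.003 -0.   ]
 [ 0.001  0.275 -0.961]]
[277.35103376 236.71239964]
[277.32644019 247.96495533]
[277.30177242 259.24977261]
[([267, 214, 36, 64, 1003], [283.01, 236.07])] [([0, 204, 32, 41, 1071], [13.83, 224.87])]
```

View pics/w5.png

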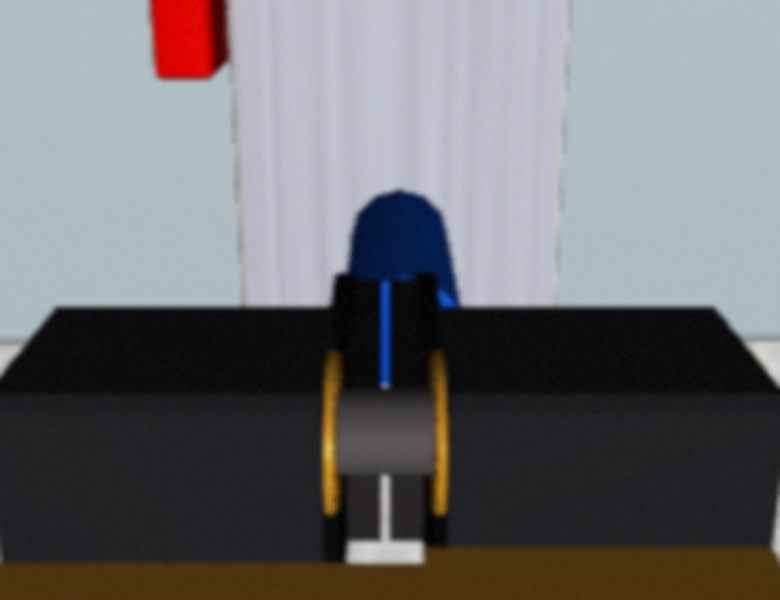

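View pics/s5.png

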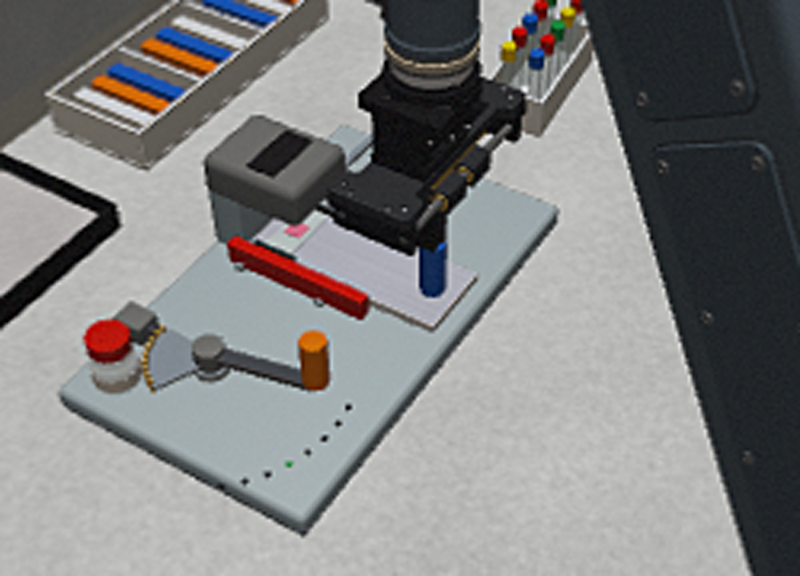

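```bash
python3 - <<'E'
from h import *
a=robot.camera('scene');P=np.array([.2094,-.5882,.1875]);y=np.array([.335,-.942,0])
for dz in (0,.02,.035,.05):
    print(dz,[proj(a,P+s*.0435*y+[0,0,dz]).round(1) for s in(-1,1)])
im=cv2.imread('pics/scene0.png');cv2.imwrite('pics/s0.png',cv2.resize(im[0:110,90:210],None,fx=5,fy=5,interpolation=cv2.INTER_CUBIC))
b=robot.camera('side');o=robot.get_obs()['position']
for dz in (0,.02,.035):print(proj(b,o+[0,0,dz]),proj(a,o+[0,0,dz]))
cv2.imwrite('pics/sc6.png',cv2.resize(cv2.cvtColor(np.asarray(a['pixels'])[140:310,130:350],cv2.COLOR_RGB2BGR),None,fx=3.5,fy=3.5))
E
```

```text
0 [array([164.7,  86.7]), array([138.1,  85.5])]
0.02 [array([163.6,  80.8]), array([136.7,  79.6])]
0.035 [array([162.7,  76.3]), array([135.6,  75.1])]
0.05 [array([161.8,  71.7]), array([134.5,  70.6])]
[282.97376135 185.02169736] [239.18218391 220.32065282]
[283.02074524 179.86473881] [238.64885096 214.59032382]
[283.05692124 175.90287293] [238.24015818 210.20444027]
```

View pics/s0.png

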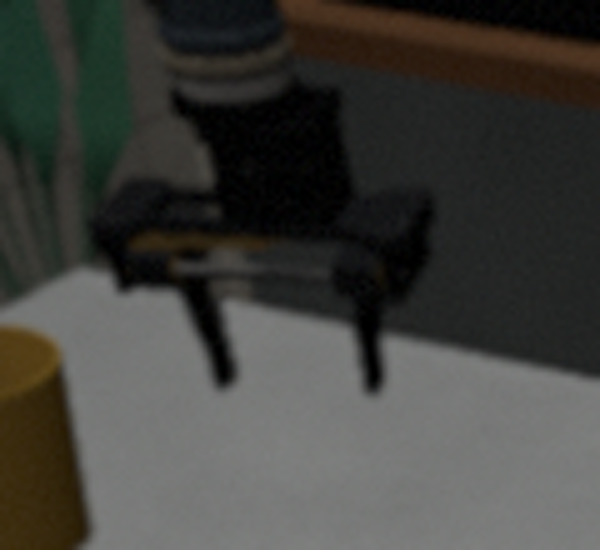

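View pics/sc6.png

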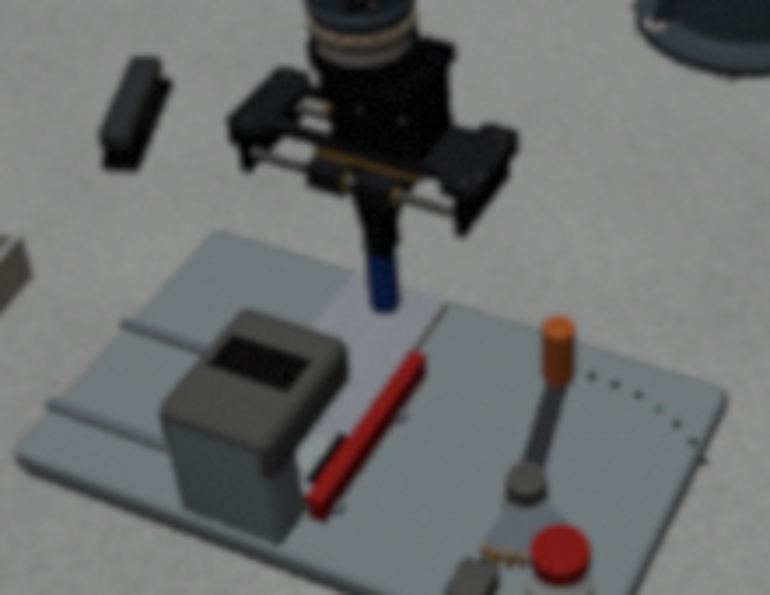

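The fingertips really end about 34 mm above the reported TCP. Three checks agree: the start view, the side and scene views, and the fingers now resting on the knob's 103 mm top. So I only pinched the very top of the knob and slipped off it. I'll re-grip about 36 mm lower.

>>> carry_out(
  series=[
    [-1, 0, -6, 0, 0, 0, 1],
    [-1, 4, -6, 0, 0, 0, 1],
    [-1, 4, -6, 0, 0, 0, 1],
    [-1, 4, -6, 0, 0, 0, 1],
    [-1, 4, -6, 0, 0, 0, 1],
    [-1, 4, -6, 0, 0, 0, 1],
    [-1, 4, -6, 0, 0, 0, 1],
    [-1, 4, -6, 0, 0, 0, 1],
  ],
)

```text
time: 7.0
position: [0.5454, -0.099, 0.075]
tool_rot: [1.0, -0.001, 0.002, 0.0]
ft_force: [0.2, -0.1, 0.1]
grip_width: 0.0721
```

>>> carry_out(
  series=[
    [0, 0, 15, 0, 0, 0, 1],
    [0, 0, 30, 0, 0, 0, 1],
    [0, 0, 41, 0, 0, 0, 1],
    [0, 0, 41, 0, 0, 0, 1],
  ],
)

```text
time: 7.5
position: [0.5445, -0.0986, 0.0325]
tool_rot: [1.0, -0.001, 0.001, -0.0]
ft_force: [-0.2, -0.5, 0.2]
grip_width: 0.0872
```

```bash
python3 - <<'E'
from h import *
for n in ['wrist','scene']:
    c=snap(n,n+'7.png')
im=cv2.imread('pics/scene7.png');cv2.imwrite('pics/sc7.png',cv2.resize(im[140:310,130:350],None,fx=3.5,fy=3.5))
x=robot.get_obs();print(x['position'],x['grip_width'],x['ft_force'],x['time'])
E
```

```text
[ 0.54555991 -0.09896672  0.03374545] 0.08708407157731755 [ 1.03761182  0.02767667 -0.26919317] 7.6
```

View pics/wrist7.png

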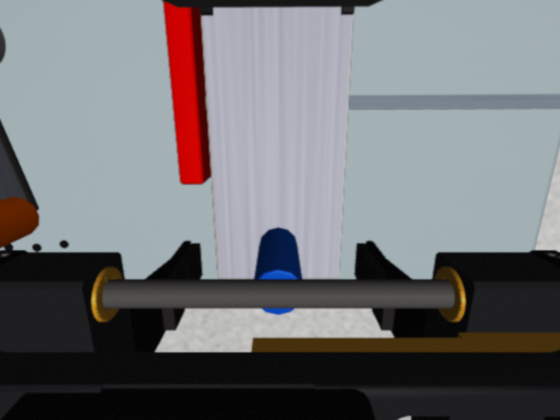

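View pics/sc7.png

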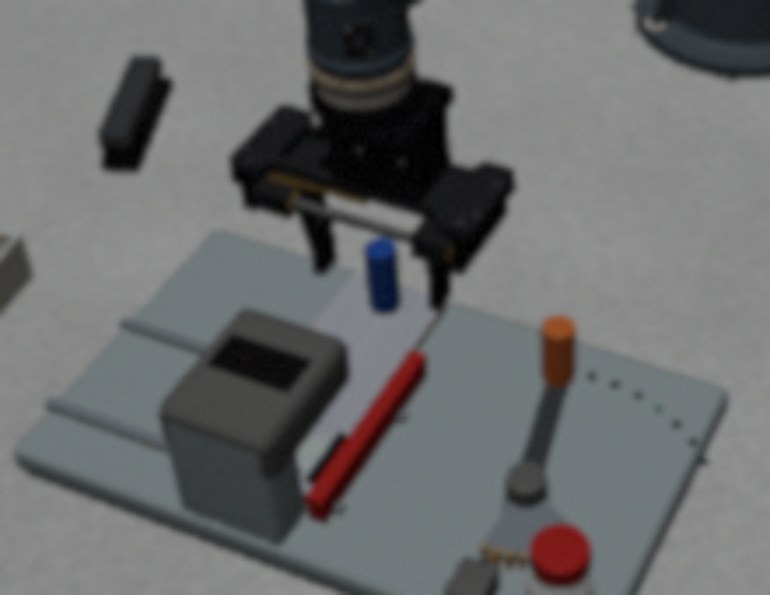

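The fingers now straddle the knob down its height, with the top at (278,295) in the wrist view. A small gap to the red stop is still visible at about (207,150). I'll close and push.

>>> carry_out(
  series=[
    [0, 0, 0, 0, 0, 0, -1],
    [0, 0, 0, 0, 0, 0, -1],
    [0, 0, 0, 0, 0, 0, -1],
    [0, 0, 0, 0, 0, 0, -1],
    [0, 0, 0, 0, 0, 0, -1],
    [0, 0, 0, 0, 0, 0, -1],
    [0, 0, 0, 0, 0, 0, -1],
    [0, 0, 0, 0, 0, 0, -1],
  ],
  force=25,
)

```text
time: 8.6
position: [0.5456, -0.0989, 0.0337]
tool_rot: [1.0, -0.001, 0.002, 0.0]
ft_force: [0.5, 0.7, -0.3]
grip_width: 0.0233
```

>>> carry_out(
  series=[
    [0, -1, 0, 0, 0, 0, -1],
    [0, -2, 0, 0, 0, 0, -1],
  ],
)

```text
time: 8.85
position: [0.5456, -0.0973, 0.0337]
tool_rot: [1.0, -0.001, 0.002, 0.0]
ft_force: [-0.2, -2.2, 0.3]
grip_width: 0.0237
```

>>> carry_out(
  series=[
    [0, -1, 0, 0, 0, 0, -1],
    [0, -2, 0, 0, 0, 0, -1],
  ],
)

```text
time: 9.1
position: [0.5456, -0.0973, 0.0337]
tool_rot: [1.0, -0.0, 0.002, 0.002]
ft_force: [-2.0, -9.6, -1.9]
grip_width: 0.0234
```

The carriage stopped at y = -0.0973 with the force jumping to about 10 N, so it is on the stop. I'll relax the push, open, lift, and check.

>>> carry_out(
  series=[
    [0, 0, 0, 0, 0, 0, -1],
    [0, 0, 0, 0, 0, 0, 1],
    [0, 0, 0, 0, 0, 0, 1],
    [0, 0, 0, 0, 0, 0, 1],
    [0, 0, 0, 0, 0, 0, 1],
    [0, 0, 0, 0, 0, 0, 1],
    [0, 0, 0, 0, 0, 0, 1],
    [0, 0, 0, 0, 0, 0, 1],
  ],
)

```text
time: 10.1
position: [0.5456, -0.0973, 0.0337]
tool_rot: [1.0, -0.0, 0.002, 0.002]
ft_force: [0.1, 0.2, -0.1]
grip_width: 0.0829
```

>>> carry_out(
  series=[
    [0, 0, -30, 0, 0, 0, 1],
    [0, 0, -60, 0, 0, 0, 1],
    [0, 0, -100, 0, 0, 0, 1],
    [0, -30, -130, 0, 0, 0, 1],
    [0, -60, -130, 0, 0, 0, 1],
    [0, -60, -130, 0, 0, 0, 1],
    [0, -60, -130, 0, 0, 0, 1],
  ],
)

```text
time: 10.98
position: [0.5449, -0.0372, 0.1632]
tool_rot: [1.0, -0.0, 0.002, 0.002]
ft_force: [0.1, -0.7, -0.6]
grip_width: 0.0871
```

```bash
python3 - <<'E'
from h import *
c=robot.camera('wrist');c=snap('wrist','wrist8.png')
b=blobs(c,'blue',300)[0][1];o=blobs(c,'orange',200)[0][1]
print(b,o,onz(c,*b,.1025).round(4),onz(c,*o,.103).round(4))
x=robot.get_obs();print(x['position'],x['grip_width'],x['tool_rot'],x['time'])
E
```

```text
[344.45, 205.85] [170.19, 186.2] [ 0.5494 -0.0948  0.1025] [0.5669 0.0515 0.103 ]
[ 0.54499599 -0.03766851  0.16305773] 0.08690320844050704 [ 9.99996004e-01 -7.79556421e-04  1.82601702e-03  2.01255293e-03] 11.075
```

View pics/wrist8.png

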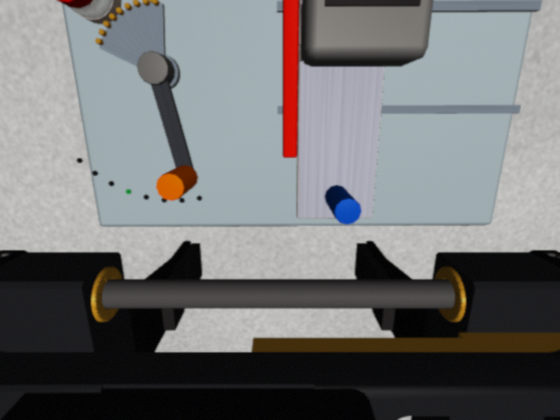

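The plate is flush against the red stop, with the shared edge at about column 298. The orange knob is at (0.567, 0.052), as the model predicts. I'll move over it with the jaw along the lever's tangent.

>>> carry_out(
  series=[
    [11, -45, 0, 0, 0, -6, 1],
    [22, -90, 0, 0, 0, -11.5, 1],
    [22, -90, 0, 0, 0, -11.5, 1],
    [22, -90, 35, 0, 0, -11.5, 1],
    [22, -90, 65, 0, 0, -11.5, 1],
    [22, -90, 65, 0, 0, -11.5, 1],
  ],
)

```text
time: 11.82
position: [0.565, 0.0508, 0.0954]
tool_rot: [0.995, 0.098, -0.002, 0.002]
ft_force: [-0.8, 0.8, 1.4]
grip_width: 0.087
```

```bash
python3 - <<'E'
from h import *
c=robot.camera('wrist');c=snap('wrist','wrist9.png')
o=blobs(c,'orange',200)[0][1]
print(o,onz(c,*o,.103).round(4))
x=robot.get_obs();print(x['position'],x['tool_rot'],x['q'],x['time'])
E
```

```text
[274.79, 238.29] [0.5675 0.0527 0.103 ]
[0.56775625 0.050929   0.09803287] [0.99512134 0.09861786 0.00164958 0.00230485] [-0.10417482  0.57296977  1.65869512 -0.00489273  0.90577296  1.27207507] 11.925
```

View pics/wrist9.png

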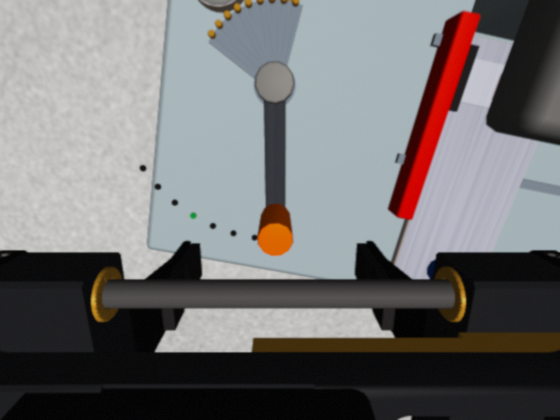

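>>> carry_out(
  series=[
    [0, -1, 20, 0, 0, 0, 1],
    [0, -1, 40, 0, 0, 0, 1],
    [0, -1, 61, 0, 0, 0, 1],
    [0, -1, 61, 0, 0, 0, 1],
    [0, -1, 61, 0, 0, 0, 1],
  ],
)

```text
time: 12.55
position: [0.5691, 0.0513, 0.0385]
tool_rot: [0.995, 0.098, 0.003, 0.003]
ft_force: [0.7, 0.7, -0.5]
grip_width: 0.087
```

>>> carry_out(
  series=[
    [0, 0, 0, 0, 0, 0, -1],
    [0, 0, 0, 0, 0, 0, -1],
    [0, 0, 0, 0, 0, 0, -1],
    [0, 0, 0, 0, 0, 0, -1],
    [0, 0, 0, 0, 0, 0, -1],
    [0, 0, 0, 0, 0, 0, -1],
    [0, 0, 0, 0, 0, 0, -1],
    [0, 0, 0, 0, 0, 0, -1],
  ],
  force=25,
)

```text
time: 13.55
position: [0.5686, 0.0531, 0.0383]
tool_rot: [0.995, 0.098, 0.003, 0.001]
ft_force: [0.2, 5.4, -0.5]
grip_width: 0.0232
```

```bash
python3 - <<'E'
from h import *
c=snap('scene','scene10.png')
im=cv2.imread('pics/scene10.png');cv2.imwrite('pics/sc10.png',cv2.resize(im[140:310,170:370],None,fx=3.5,fy=3.5))
x=robot.get_obs();print(x['position'],x['tool_rot'],x['grip_width'],x['ft_force'],x['time'])
E
```

```text
[0.56862525 0.05309354 0.03834927] [0.99521848 0.09762848 0.00275585 0.00112414] 0.02356590040433986 [-0.01219734  4.66617175  0.31195283] 13.6
```

View pics/sc10.png

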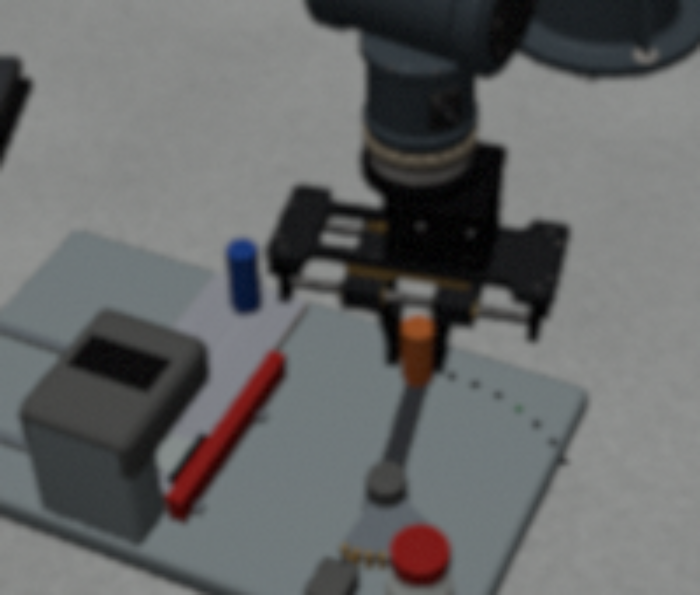

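The orange knob is held (23.5 mm). The scene view shows the fingers around it at about (417,350), and the lever is still at rest. I'll sweep on the 100 mm arc to just past the third click.

>>> carry_out(
  series=[
    [0.3, -7, 0, 0, 0, 4, -1],
    [1, -14, 0, 0, 0, 8, -1],
    [2.2, -20.8, 0, 0, 0, 12, -1],
    [3.9, -27.6, 0, 0, 0, 16, -1],
    [6.1, -34.3, 0, 0, 0, 20, -1],
    [8.7, -40.8, 0, 0, 0, 24, -1],
    [11.3, -46.2, 0, 0, 0, 27.5, -1],
    [13.3, -49.7, 0, 0, 0, 29.8, -1],
  ],
  force=30,
)

```text
time: 14.6
position: [0.5712, 0.1028, 0.0383]
tool_rot: [0.987, -0.161, 0.002, 0.002]
ft_force: [-1.2, -4.1, 2.1]
grip_width: 0.0229
```

```bash
cat > ang.py <<'E'
from h import *
c=snap('side','sideL.png');c=snap('wrist','wristL.png')
x=robot.get_obs();p=x['position'];T=R.from_quat(x['tool_rot']).as_matrix()
P0=np.array([.5686,.0531]);yaw0=.2
piv=P0+.1*np.array([np.cos(yaw0),np.sin(yaw0)])
piv2=np.array([.6655,.0725])
for pv in (piv,piv2):
    d=p[:2]-pv;print('pivot',pv.round(4),'radius',np.hypot(*d).round(4),'theta',round(np.arctan2(d[1],-d[0])+.2,4))
t=np.array([np.sin(.4),np.cos(.4)]);print('force tangential',t@x['ft_force'][:2],'raw',x['ft_force'])
print(p,x['tool_rot'],'yaw',np.arctan2(T[1,0],T[0,0]),x['grip_width'],x['time'],x['q'])
h=cv2.imread('pics/sideL.png');cv2.imwrite('pics/sL.png',cv2.resize(h[140:280,160:340],None,fx=4,fy=4,interpolation=cv2.INTER_CUBIC))
E
python3 ang.py
```

```text
pivot [0.6666 0.073 ] radius 0.0999 theta 0.5092
pivot [0.6655 0.0725] radius 0.099 theta 0.5171
force tangential -4.982311834889507 raw [-2.35597232 -4.4132289   2.07454161]
[0.57141233 0.10337257 0.03831505] [ 0.9869306  -0.16112185  0.0023937   0.00141766] yaw -0.32365051136412126 0.023198429440155866 14.7 [-0.01126632  0.67552248  1.66726998 -0.0049352   0.79449829  1.88663601]
```

View pics/wristL.png

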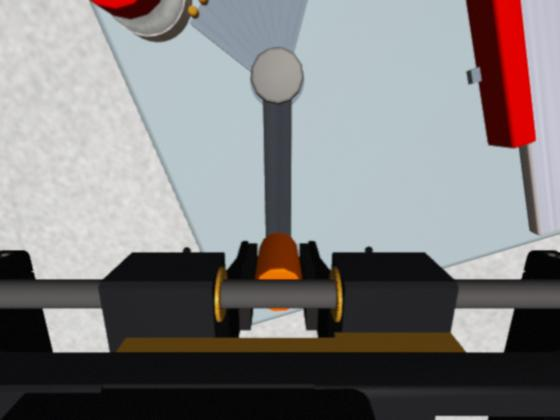

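View pics/sL.png

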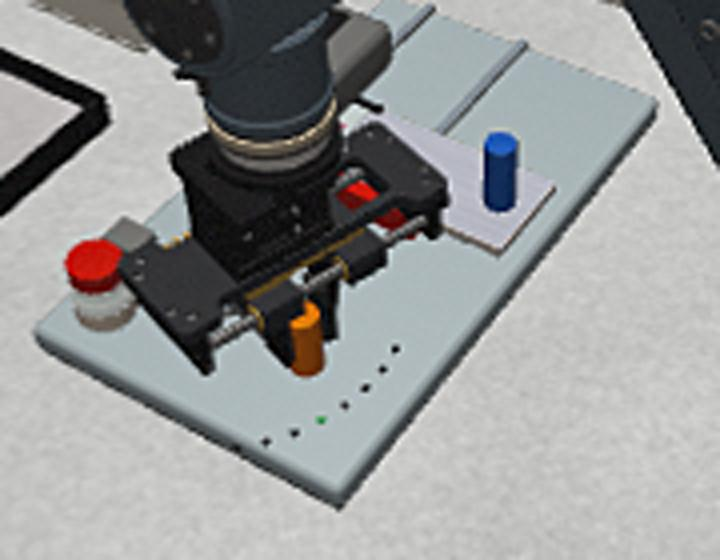

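The lever is at θ ≈ 0.51, between clicks 3 and 4, pushed back with about 5 N. I'll advance in small steps and watch the force.

>>> carry_out(
  series=[
    [0, -2, 0, 0, 0, 1.1, -1],
    [0.1, -4, 0, 0, 0, 2.2, -1],
    [0.1, -4, 0, 0, 0, 2.2, -1],
  ],
)

```text
time: 15.08
position: [0.5727, 0.1071, 0.0383]
tool_rot: [0.984, -0.18, 0.002, 0.001]
ft_force: [-0.3, -4.6, 1.3]
grip_width: 0.0233
```

```bash
python3 ang.py
```

```text
pivot [0.6666 0.073 ] radius 0.0999 theta 0.5484
pivot [0.6655 0.0725] radius 0.099 theta 0.5566
force tangential -4.230749150312709 raw [-1.57074179 -3.92924411  2.062301  ]
[0.57272225 0.10706266 0.03831643] [ 0.9836615  -0.18000684  0.00235177  0.0014343 ] yaw -0.3619831289582028 0.02316560801337411 15.175 [-0.00471215  0.67738406  1.66200319 -0.00509622  0.79808429  1.93162244]
```

>>> carry_out(
  series=[
    [0, -2, 0, 0, 0, 1.1, -1],
    [0, -2, 0, 0, 0, 1.1, -1],
  ],
)

```text
time: 15.42
position: [0.5736, 0.1092, 0.0383]
tool_rot: [0.982, -0.19, 0.002, 0.001]
ft_force: [-1.4, -3.2, 2.6]
grip_width: 0.0233
```

```bash
python3 ang.py|sed -n 1,4p
```

```text
pivot [0.6666 0.073 ] radius 0.0998 theta 0.5702
pivot [0.6655 0.0725] radius 0.099 theta 0.5787
force tangential -2.8779045528921627 raw [-0.87984711 -2.75256032  1.4702479 ]
[0.57354364 0.10908635 0.03834576] [ 0.98187875 -0.18948962  0.00247611  0.00129189] yaw -0.3812818677169416 0.023013162070940264 15.525 [-1.28124348e-03  6.78342012e-01  1.65915772e+00 -4.83818789e-03
```

>>> carry_out(
  series=[
    [0, -1.5, 0, 0, 0, 0.9, -1],
    [0, -1.5, 0, 0, 0, 0.9, -1],
  ],
)

```text
time: 15.78
position: [0.5741, 0.1104, 0.0383]
tool_rot: [0.98, -0.197, 0.002, 0.001]
ft_force: [-1.5, -4.1, 1.2]
grip_width: 0.0233
```

```bash
python3 ang.py|sed -n 1,4p
```

```text
pivot [0.6666 0.073 ] radius 0.0998 theta 0.5844
pivot [0.6655 0.0725] radius 0.099 theta 0.5929
force tangential -4.706499228612526 raw [-2.14830772 -4.20157712  1.12684841]
[0.5740562  0.11040221 0.03834002] [ 0.9803724  -0.1971347   0.00244624  0.00137032] yaw -0.39686578879209794 0.02321415188670284 15.875 [ 1.12242952e-03  6.79095318e-01  1.65706424e+00 -5.09077464e-03
```

>>> carry_out(
  series=[
    [0, -1, 0, 0, 0, 0.3, -1],
    [0, -1, 0, 0, 0, 0.3, -1],
  ],
)

```text
time: 16.12
position: [0.5742, 0.1109, 0.0383]
tool_rot: [0.98, -0.2, 0.002, 0.002]
ft_force: [-1.8, -5.8, 2.2]
grip_width: 0.023
```

```bash
python3 ang.py|sed -n 1,4p; python3 - <<'E'
from h import *
f=[]
for i in range(6):
    robot.camera('wrist');f.append(robot.get_obs()['ft_force'])
f=np.array(f);print(f.mean(0),f.std(0))
E
```

```text
pivot [0.6666 0.073 ] radius 0.0999 theta 0.5892
pivot [0.6655 0.0725] radius 0.099 theta 0.5978
force tangential -5.739318415584914 raw [-1.74749416 -5.49237474  2.4469068 ]
[0.57420968 0.11085568 0.03831189] [ 0.97986701 -0.19963126  0.00223835  0.00173134] yaw -0.4019584710655321 0.023229361260451307 16.225 [ 0.0022896   0.67957182  1.65586159 -0.00597307  0.80248264  1.97919368]
[-1.6844513  -5.2661891   2.19253171] [0.27209457 0.66100769 0.20689099]
```

The force jumped from 2.9 to 5.7 N while the knob hardly moved, so the fourth click is reached (θ ≈ 0.59–0.60). I'll ease the push by re-targeting the present pose, then verify by picture.

>>> carry_out(
  series=[
    [0, 0, 0, 0, 0, 0, -1],
    [0, 0, 0, 0, 0, 0, -1],
    [0, 0, 0, 0, 0, 0, -1],
  ],
)

```text
time: 16.9
position: [0.5741, 0.1106, 0.0383]
tool_rot: [0.98, -0.2, 0.002, 0.002]
ft_force: [-1.7, -5.4, 3.1]
grip_width: 0.0229
```

```bash
python3 ang.py; python3 - <<'E'
from h import *
f=[];p=[]
for i in range(8):
    c=robot.camera(['wrist','scene','side'][i%3]);o=robot.get_obs();f.append(o['ft_force']);p.append(o['position'])
f=np.array(f);print(f.mean(0).round(2),np.ptp(np.array(p),0))
snap('scene','sceneE.png')
h=cv2.imread('pics/sceneE.png');cv2.imwrite('pics/sE.png',cv2.resize(h[140:320,130:350],None,fx=3.5,fy=3.5,interpolation=cv2.INTER_CUBIC))
E
```

```text
pivot [0.6666 0.073 ] radius 0.0999 theta 0.5866
pivot [0.6655 0.0725] radius 0.099 theta 0.5952
force tangential -5.98933168802759 raw [-1.40311601 -5.909416    1.95566722]
[0.57410358 0.11062341 0.03831411] [ 0.9798708  -0.19961205  0.00215646  0.00189874] yaw -0.4019185224548348 0.023535032510257944 17.0 [ 0.00205951  0.67951878  1.65600081 -0.00638101  0.80262455  1.97920725]
[-1.69 -5.14  2.06] [4.97233011e-05 2.98418289e-05 4.16527306e-05]
```

View pics/wristL.png

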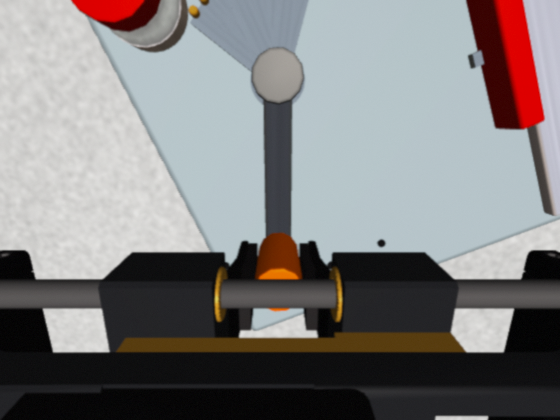

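View pics/sE.png

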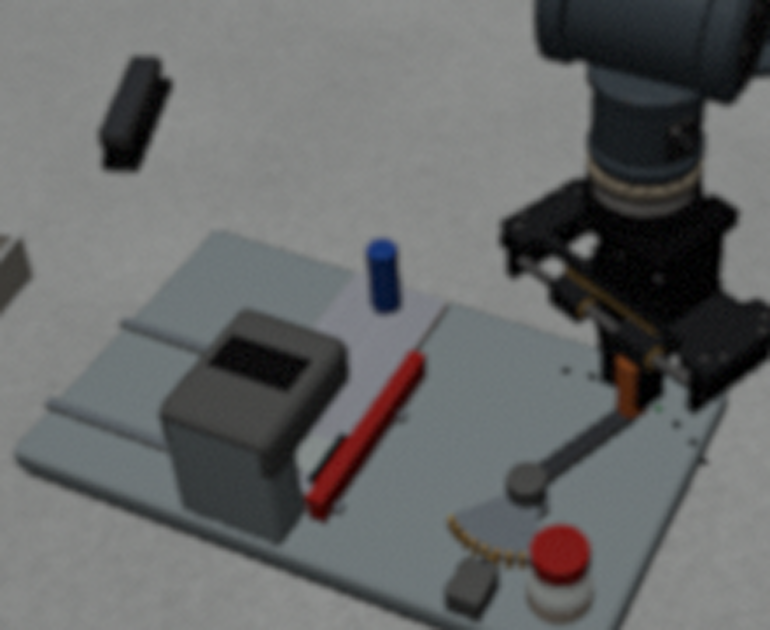

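View pics/sL.png

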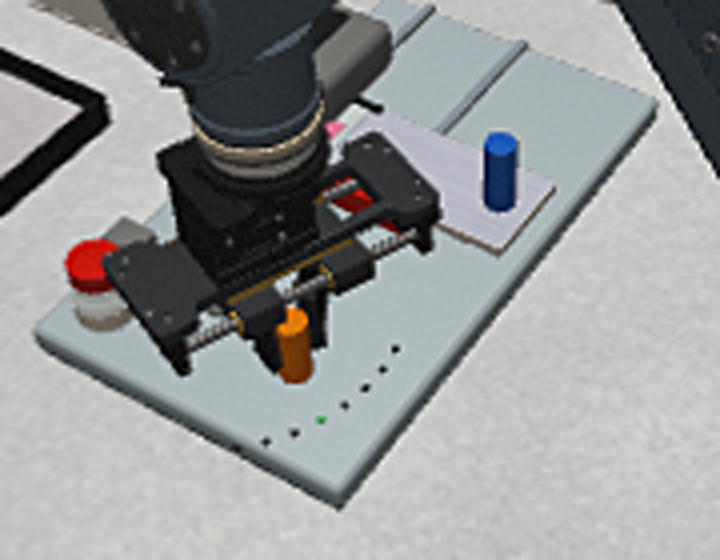

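Scene view: the lever points to the green dot near (658,408), the carriage is at the stop, and the jar and head are untouched. As an independent check I'll take the lever arm's direction in the wrist images, at rest and now.

```bash
python3 - <<'E'
from h import *
c=robot.camera('wrist');o=robot.get_obs()
T=R.from_quat(o['tool_rot']).as_matrix();Rc=T.T@att(c);tc=T.T@(np.array(c['position'])-o['position'])
def lever(c,im,rows):
    pts=[]
    for r in rows:
        g=im[r,225:330].astype(int).max(1); k=np.where(g<85)[0]; 
        pts.append(onz(c,225+(k.min()+k.max())/2,r,.054)[:2])
    pts=np.array(pts);vx,vy,_,_=cv2.fitLine(pts.astype(np.float32),cv2.DIST_L2,0,1e-6,1e-6).ravel()
    if vx<0:vx,vy=-vx,-vy
    return np.arctan2(vy,vx)
a1=lever(c,np.asarray(c['pixels']),range(115,215,4))
T0=R.from_quat([0.99512134,0.09861786,0.00164958,0.00230485]).as_matrix()
c0=dict(c);c0['position']=np.array([0.56775625,0.050929,0.09803287])+T0@tc;c0['attitude']=T0@Rc
a0=lever(c0,cv2.imread('pics/wrist9.png')[:,:,::-1],range(115,195,4))
print(a0,a1,'theta',a0-a1,o['ft_force'],o['time'])
E
```

```text
0.2032425 -0.398947 theta 0.6021895 [-1.41348326 -5.26710654  1.81514087] 17.5
```

Lever angle by image is 0.602 rad, the knob is held and steady. Handing in.

```bash
python3 - <<'E'
from h import *
o=robot.get_obs();print(o['time'],o['position'],o['grip_width']);print(robot.hand_in())
E
```

```text
17.5 [0.574122   0.11060228 0.0383249 ] 0.02329192480534623
the job is handed in; nothing more can be done
None
```

I slid the carriage to the red stop, then moved the focus lever to its fourth click. I handed the job in at 17.5 s with the fingers still closed on the orange knob. No verdict is reported.

**Carriage:** it stopped dead at knob y = -0.097 m, the force rose to about 10 N, and the wrist picture shows the plate flush with the stop. The later pictures show it still there.

**Lever:** the resistance jumped from about 3 N to 5.7 N at the fourth click. The lever arm's direction in the wrist pictures gives 0.602 rad. The hand position gives 0.587 to 0.595, about 0.01 lower, which depends on where I take the pivot to be. The knob was held steady at about 5 N with a 23 mm finger opening.

**What went wrong or disagreed:**
- **Slip off the blue knob:** my first grip on it slipped off near the end of the slide. The fingers closed on top of it and pressed down with about 9 N. I re-gripped lower and finished the slide.
- **Reported tool height:** the fingertips really end about 34 mm above the reported tool point. I allowed for this in every later grip.
- **Camera mismatch:** the scene and side cameras disagreed by about 6 mm, so I used the wrist camera for the final positions.

I saw nothing else disturbed on the reader in the last pictures. I did not measure the other items on the counter again.

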